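# Brush out the rivet pot and hold the fullest rivet tin ready over it

## Robot

A 6-joint arm with a two-finger parallel gripper is mounted at the origin on the work surface. World frame = base frame: x ahead of the robot, y to its left, z up, the work surface at z = 0. Lengths are in m, angles in rad, forces in N, time in s.
With the tool pointing down it reaches from about 0.4 to 0.925 m from the base axis. Payload 12.5 kg.
Tool frame: the origin (TCP) lies between the finger pads; the fingertips stand 17 mm ahead of it and the grasp point (between the pads) lies 2 mm behind it; z points along the fingers, y is the line along which they close (so a half turn about z gives the same grasp; the last joint's range is limited). The gripper opens to 95 mm and grips with 3 to 60 N. Pads are 20 mm wide; open, the fingers measure 119 mm over their backs; the gripper's body (75 mm by 180 mm) begins 59 mm behind the grasp point.
Start: joints at [1.145, 0.491, 1.559, -0, 1.092, -0.106], TCP at [0.196, 0.593, 0.232] pointing down, gripper open.
Joint ranges: [-3.1, 3.1], [-0.84, 2.19], [0.05, 2.79], [-1.13, 4.28], [0.06, 2.93], [-2.69, 2.69]. Speed limits (rad/s): [2.22, 2.22, 2.79, 3.14, 3.14, 3.14].

## Interface

Orientations are given as a unit quaternion [w, x, y, z].
In Python, from workcell import * gives the robot as it stands. The module is installed in compiled form; this text tells all that it offers. Calls block until the motion is done:
- move_pose(position, orientation): joint-space move of the TCP to a pose.
- move_l(position, attitude=None, vel=0.15, f_stop=None): straight line of the TCP; attitude=None keeps the orientation; vel is the mean speed in m/s. With f_stop (N) it stops when the force on the tool has changed by that much, and returns True; else False.
- set_joints(angles): joint-space move.
- open_gripper() and grab(effort=None): open the fingers fully, or close them until they stop; effort is the grip in N (None keeps the last).
- pause(seconds).
- inverse_kinematics(position, orientation): joint angles nearest the present ones, or None.
- observe(): the state.
- camera(name): name is "side" or "top"; returns a dict with "pixels" (384x512x3 uint8, blue, green, red), "fx", "fy", "cx", "cy" (pixels), "rvec" (rotation vector, rad) and "tvec" (3), from world to camera coordinates, as OpenCV has them. Camera axes: x right, y down, z forward; pixel columns grow to the right and rows downward; lengths in m; the calibration is good to about 2 mm. A picture is of the moment at which its call begins. There is no depth.
A pose or a line that the arm cannot do raises MotionError and nothing moves.
- sign_off(): hands the job in; it is judged then, once.
The state is a dict: "clock": time; "qpos": joint angles; "joint_velocities": joint speeds; "joint_torque": joint torques, N m; "ee_pos": TCP position; "tcp_rot": TCP orientation; "force": force on the tool from outside, world axes, zero at the start; "torque": the same for the moment, N m; "gripper_width": finger opening in m; "grasp_force": force on a finger pad.
Only numpy, scipy, OpenCV 4.12 (cv2) and the standard library are available. Lean on these libraries where they do the work, as an engineer would, in place of code of your own. Each camera call takes 0.05 s, during which the arm holds its last target. There are 200 camera calls.

## Task

Get the rivet pot ready to be refilled: take the bottle brush standing in it, scrub it up and down inside twice (each time up by about half the pot's depth or more, and back down to the floor), then stand the brush upright in the empty brush can and let go. Then heft the three closed tins in turn, from the robot's left to its right, lifting each a few centimetres clear of the board and pausing a moment, to find the heaviest by feel; the lighter two must end up standing on the board. Finish holding the heaviest tin upright and still in the gripper, above the middle of the pot and at least 3 cm clear of its rim, without letting go, and leave the other things on the bench where they are.

Things in the scene. Friction and masses are not known exactly. Their poses are not given: they have to be found in the camera images.
- brush_foot (a point): bottle brush, 200 mm long, 90 g, standing upright (it may lean a little): from the bottom a stiff round bristle head 42 mm across and 60 mm tall with a flat underside, a steel stem 10 mm across, and from 110 mm up to 200 mm a round wooden handle 18 mm across. At the start it stands in the pot. The point is the centre of the head's underside; z runs up along the brush
- brush_grip (a point): the middle of the brush's handle, 150 mm above its underside
- pot_floor (a point): rivet pot: open round dark iron pot with two small side ears, fixed to the bench, 90 mm tall, 96 mm across the rim outside, inside 78 mm across at the floor and 86 at the rim. The point is the centre of its inner floor, 6 mm above the bench and 84 mm below the rim
- can_floor (a point): brush can: open round bare metal can, narrower and taller than the pot, fixed to the bench, 100 mm tall, 74 mm across outside and 68 inside, empty at the start. The point is the centre of its inner floor, 6 mm above the bench and 94 mm below the rim
- board: flat pale wooden board fixed on the bench, 130 x 360 x 12 mm, on which the three tins stand in a row along its y axis (its long side), about 115 mm apart. Origin: centre of its underside; x is its short side
- tin_1_mid (a point): closed round steel tin, 56 mm diameter (58 at the lid's rim, the top 14 mm), 75 mm tall, outwardly the same as the other two, the leftmost of the three (the row runs from the robot's left, +y, to its right); all weigh between 0.15 and 0.65 kg, one is at least 0.15 kg heavier than both others and which one is not known; the contents may shift by a few mm inside. The point is its centre, 37.5 mm above its underside; z is its upright axis
- tin_2_mid (a point): closed round steel tin, 56 mm diameter (58 at the lid's rim, the top 14 mm), 75 mm tall, outwardly the same as the other two, the middle one of the three (the row runs from the robot's left, +y, to its right); all weigh between 0.15 and 0.65 kg, one is at least 0.15 kg heavier than both others and which one is not known; the contents may shift by a few mm inside. The point is its centre, 37.5 mm above its underside; z is its upright axis
- tin_3_mid (a point): closed round steel tin, 56 mm diameter (58 at the lid's rim, the top 14 mm), 75 mm tall, outwardly the same as the other two, the rightmost of the three (the row runs from the robot's left, +y, to its right); all weigh between 0.15 and 0.65 kg, one is at least 0.15 kg heavier than both others and which one is not known; the contents may shift by a few mm inside. The point is its centre, 37.5 mm above its underside; z is its upright axis
- hammer: bystander: hammer, 240 mm, lying at the far side of the bench; origin underneath it
- tongs: bystander: dark iron tongs, 280 mm long, lying at the far side of the bench; origin underneath
- nut: bystander: hexagonal steel nut, 30 mm across, 18 mm tall, lying just to the right of the board; origin at its underside
- mug: bystander: blue mug, 76 mm across, 85 mm tall; origin at its underside
- jar: bystander: amber glass jar, 70 mm across, 85 mm tall; origin at its underside
- chisel: bystander: wooden-handled hand tool, 190 mm, lying left of the board; origin underneath

How it is judged:
On the way, in this order (a step that is already met when the one before it is completed fails the run):
1. the gripped brush is raised inside the pot (horizontal distance between brush_foot and pot_floor below 0.035 m and z of brush_foot in the frame of pot_floor above 0.035 m and contact force between brush and the fingers above 0.3 N).
2. the brush is back down at the pot's floor (horizontal distance between brush_foot and pot_floor below 0.035 m and z of brush_foot in the frame of pot_floor below 0.015 m and contact force between brush and the fingers above 0.3 N).
3. the brush is raised inside the pot a second time (all of step 1).
4. the brush is down at the pot's floor a second time (all of step 2).
5. the brush stands upright in the can, let go (horizontal distance between brush_foot and can_floor below 0.03 m and z of brush_foot in the frame of can_floor below 0.012 m and angle between brush_foot's own z axis and vertical below 0.35 rad and contact force between brush and the fingers below 0.1 N), for 0.2 s.
6. the left tin is held clear of the board while the others stand on it (height (world z) of tin_1_mid above 0.07 m and contact force between tin_1 and the fingers above 1 N and contact force between tin_1 and board below 0.05 N and height (world z) of each of tin_2_mid, tin_3_mid below 0.06 m), for 0.3 s.
7. the middle tin is held clear of the board while the others stand on it (height (world z) of tin_2_mid above 0.07 m and contact force between tin_2 and the fingers above 1 N and contact force between tin_2 and board below 0.05 N and height (world z) of each of tin_1_mid, tin_3_mid below 0.06 m), for 0.3 s.
8. the right tin is held clear of the board while the others stand on it (height (world z) of tin_3_mid above 0.07 m and contact force between tin_3 and the fingers above 1 N and contact force between tin_3 and board below 0.05 N and height (world z) of each of tin_1_mid, tin_2_mid below 0.06 m), for 0.3 s.
At the end, for the whole second after the job is handed in: Gripper holds the heaviest tin, upright (0.3 rad) and still, centre within 50 mm of the pot's axis and over 150 mm above the bench, touching no pot, can or brush; both lighter tins (under 3.8 N) stand released on the board; brush foot within 12 mm of the can's floor, lean under 0.35 rad (all of step 5 and ((height (world z) of tin_1_mid above 0.15 m and horizontal distance between tin_1_mid and pot_floor below 0.05 m and angle between tin_1_mid's own z axis and vertical below 0.3 rad and contact force between tin_1 and the fingers above 1 N and linear speed of tin_1 below 0.05 m/s and contact force between tin_1 and pot below 0.1 N and contact force between tin_1 and can below 0.1 N and contact force between tin_1 and brush below 0.1 N and (contact force between tin_2 and board between 1 and 3.8 N and angle between tin_2_mid's own z axis and vertical below 0.1 rad and linear speed of tin_2 below 0.03 m/s and contact force between tin_2 and the fingers below 0.2 N) and (contact force between tin_3 and board between 1 and 3.8 N and angle between tin_3_mid's own z axis and vertical below 0.1 rad and linear speed of tin_3 below 0.03 m/s and contact force between tin_3 and the fingers below 0.2 N)) or (height (world z) of tin_2_mid above 0.15 m and horizontal distance between tin_2_mid and pot_floor below 0.05 m and angle between tin_2_mid's own z axis and vertical below 0.3 rad and contact force between tin_2 and the fingers above 1 N and linear speed of tin_2 below 0.05 m/s and contact force between tin_2 and pot below 0.1 N and contact force between tin_2 and can below 0.1 N and contact force between tin_2 and brush below 0.1 N and (contact force between tin_1 and board between 1 and 3.8 N and angle between tin_1_mid's own z axis and vertical below 0.1 rad and linear speed of tin_1 below 0.03 m/s and contact force between tin_1 and the fingers below 0.2 N) and (contact force between tin_3 and board between 1 and 3.8 N and angle between tin_3_mid's own z axis and vertical below 0.1 rad and linear speed of tin_3 below 0.03 m/s and contact force between tin_3 and the fingers below 0.2 N)) or (height (world z) of tin_3_mid above 0.15 m and horizontal distance between tin_3_mid and pot_floor below 0.05 m and angle between tin_3_mid's own z axis and vertical below 0.3 rad and contact force between tin_3 and the fingers above 1 N and linear speed of tin_3 below 0.05 m/s and contact force between tin_3 and pot below 0.1 N and contact force between tin_3 and can below 0.1 N and contact force between tin_3 and brush below 0.1 N and (contact force between tin_1 and board between 1 and 3.8 N and angle between tin_1_mid's own z axis and vertical below 0.1 rad and linear speed of tin_1 below 0.03 m/s and contact force between tin_1 and the fingers below 0.2 N) and (contact force between tin_2 and board between 1 and 3.8 N and angle between tin_2_mid's own z axis and vertical below 0.1 rad and linear speed of tin_2 below 0.03 m/s and contact force between tin_2 and the fingers below 0.2 N)))); the arm keeps its last pose, push and grip.
It fails at once if a bystander on the bench is moved by more than 30 mm (distance of any of hammer, tongs, nut, mug, jar, chisel from where it was at the start of the episode above 0.03 m).
It also fails if it takes over 72 s, if anything falls off the work surface, if the arm or the gripper's body presses on something with over 40 N, if the wrist force passes 120 N, or if a joint passes its speed limit or range.

## Working session

There is one attempt and no reset: what is moved stays moved. The work goes in short steps, each a Python script; the robot and the scene stay as the last script left them, time stands still between calls to the robot, and variables do not carry over. Pictures are saved under pics/ and viewed, at most 10 in all, crops included, and the job is handed in when it is done.

```bash
mkdir -p pics
python3 - <<'E'
from workcell import *
import cv2,numpy as np
for n in("side","top"):
    c=camera(n); cv2.imwrite(f"pics/{n}0.png",c["pixels"])
    R=cv2.Rodrigues(np.array(c["rvec"]))[0]; print(n,c["fx"],c["fy"],c["cx"],c["cy"],c["rvec"],c["tvec"],"pos",-R.T@np.array(c["tvec"]).ravel())
print(observe())
E
```

```text
side 357.9610939982446 357.9610939982446 252.76163031447382 194.21736848537128 [ 1.99916897 -0.55089869  0.32969873] [-0.5100046   0.233376    1.04563857] pos [ 0.02228609 -0.9619297   0.69435125]
top 417.6365588120105 417.6365588120105 256.9412001196593 191.82042341938487 [ 2.16188516 -2.13311834  0.17059483] [-0.04113339  0.59625099  1.34511755] pos [ 0.38917997 -0.02242327  1.41936062]
{'clock': 0.1, 'qpos': array([ 1.14540722e+00,  4.91484554e-01,  1.55936350e+00, -1.98454929e-05,
        1.09172069e+00, -1.05598109e-01]), 'joint_velocities': array([-5.38825031e-04, -4.71288910e-04, -2.36734113e-03,  1.91183330e-03,
        8.77239927e-05,  6.01135704e-04]), 'joint_torque': array([ 2.34057945e-03, -6.13621473e+01, -2.58604681e+01,  6.94138510e-02,
        4.70419193e-02, -9.69778011e-05]), 'ee_pos': array([0.19638194, 0.59314328, 0.23113794]), 'tcp_rot': array([-1.19561166e-04,  1.59210500e-01,  9.87244538e-01, -4.73255893e-04]), 'force': array([-0.01913878, -0.23047331, -0.29360495]), 'torque': array([ 0.01338701, -0.0198047 ,  0.01557302]), 'grasp_force': 0.0, 'gripper_width': 0.09517126538614111}
```

View pics/side0.png

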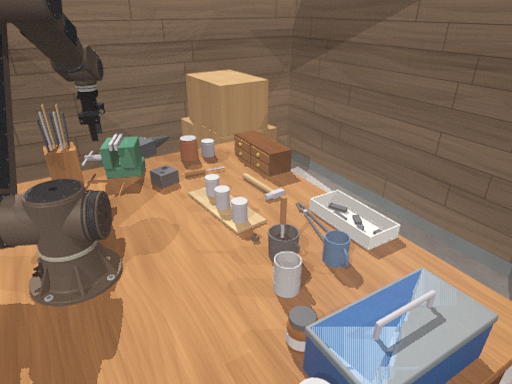

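View pics/top0.png

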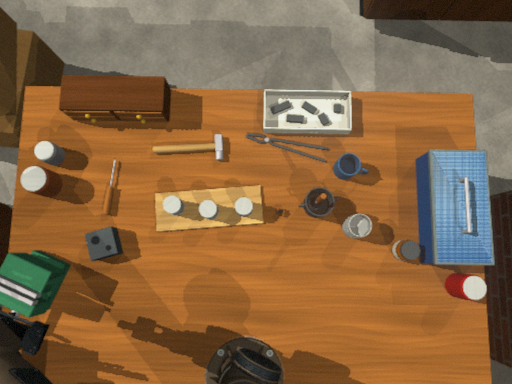

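The side view shows the brush in the pot (handle about (283,213), pot (283,243)), the can at (287,275) and the tins at (212,186), (222,198) and (239,210). In the top view the tins are at (173,205), (208,209) and (244,206), the pot at (319,202), the can at (357,226) and the nut at (282,213). I'll zoom in next.

```bash
cat > h.py <<'E'
import cv2,numpy as np
def ray(c,u,v):
    R=cv2.Rodrigues(np.array(c["rvec"]))[0]; t=np.array(c["tvec"]).ravel()
    return -R.T@t, R.T@np.array([(u-c["cx"])/c["fx"],(v-c["cy"])/c["fy"],1.])
def plane(c,u,v,z):
    o,d=ray(c,u,v); return o+d*(z-o[2])/d[2]
def proj(c,p):
    K=np.array([[c["fx"],0,c["cx"]],[0,c["fy"],c["cy"]],[0,0,1.]])
    return cv2.projectPoints(np.array(p,float).reshape(-1,1,3),np.array(c["rvec"]),np.array(c["tvec"]),K,None)[0].reshape(-1,2)
E
python3 - <<'E'
from workcell import *
from h import *
t=camera("top");s=camera("side")
# crops: top 150..390 x 160..260 ; side 180..340 x 160..310
a=cv2.resize(t["pixels"][165:255,150:390],None,fx=3.33,fy=3.33,interpolation=cv2.INTER_CUBIC)
cv2.imwrite("pics/tc.png",a)
b=cv2.resize(s["pixels"][165:305,185:345],None,fx=4.2,fy=4.2,interpolation=cv2.INTER_CUBIC); cv2.imwrite("pics/sc.png",b)
# tin tops: bright, unsaturated blobs
hsv=cv2.cvtColor(t["pixels"],cv2.COLOR_BGR2HSV)
m=((hsv[...,1]<60)&(hsv[...,2]>150)).astype(np.uint8)
n,l,st,ce=cv2.connectedComponentsWithStats(m)
for i in range(1,n):
    if 30<st[i,4]<800 and 150<ce[i][0]<390 and 160<ce[i][1]<260: print(st[i],ce[i],plane(t,st[i,0]+st[i,2]/2-.5,st[i,1]+st[i,3]/2-.5,.087).round(4),417*.058/1.33)
m=((hsv[...,2]<70)).astype(np.uint8)
n,l,st,ce=cv2.connectedComponentsWithStats(m)
for i in range(1,n):
    if 30<st[i,4] and 290<ce[i][0]<390 and 160<ce[i][1]<260: print("dark",st[i],ce[i])
E
```

```text
[163 196  18  18 246] [171.52845528 204.01626016] [0.5454 0.2405 0.087 ] 18.184962406015035
[235 197  18  18 254] [243.25984252 205.68503937] [0.5454 0.0098 0.087 ] 18.184962406015035
[199 200  18  18 255] [207.34901961 208.39607843] [0.5341 0.1249 0.087 ] 18.184962406015035
[346 214  26  23 247] [360.31174089 225.8582996 ] [ 0.4878 -0.3587  0.087 ] 18.184962406015035
dark [341 155  14  19 109] [349.34862385 160.97247706]
dark [307 189  27  26 395] [319.00506329 201.61772152]
```

View pics/tc.png

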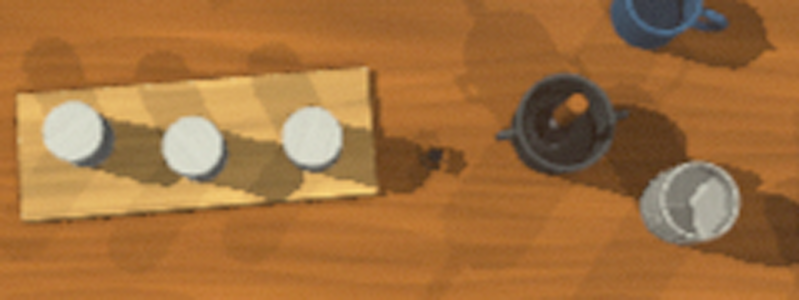

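View pics/sc.png

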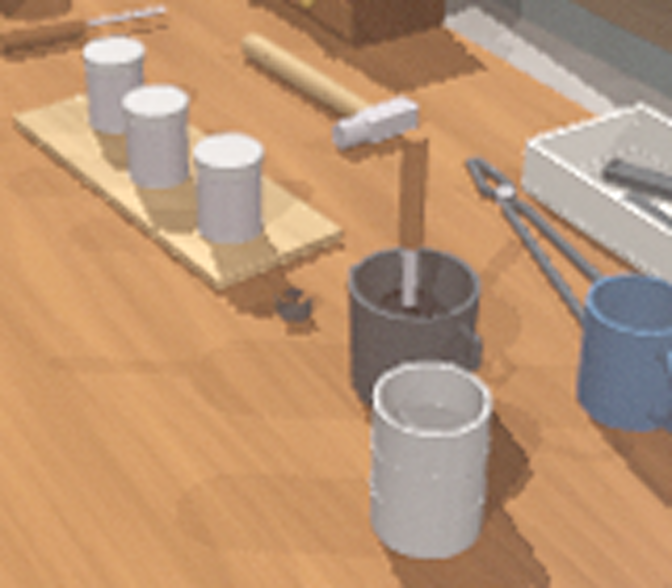

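The pot rim circle is centred at about (318.7,201.6), and the leaning brush handle runs in the top view from (318.5,201.3) to about (323,195.5). The can rim is centred at about (359.8,225). In the side view the handle top is at about (283.2,198) and its lower end at (282.7,224). Next I'll triangulate these.

Run:
```python
from workcell import *
from h import *
t=camera("top");s=camera("side")
def tri(a,b):
    o1,d1=ray(t,*a);o2,d2=ray(s,*b)
    k=np.linalg.lstsq(np.c_[d1,-d2],o2-o1,rcond=None)[0]
    p,q=o1+k[0]*d1,o2+k[1]*d2; return ((p+q)/2).round(4),np.linalg.norm(p-q).round(4)
up=lambda u,v,x0,y0,f:(x0+(u+.5)/f-.5,y0+(v+.5)/f-.5)
T=lambda u,v:up(u,v,150,165,3.33); S=lambda u,v:up(u,v,185,165,4.2)
print("brush top",tri(T(577,103),S(414,142)))
# handle mask (orange inside the pot in top)
hsv=cv2.cvtColor(t["pixels"],cv2.COLOR_BGR2HSV)
ys,xs=np.where((hsv[189:214,309:331,1]>130)&(hsv[189:214,309:331,2]>110)); xs+=309;ys+=189
k=np.hypot(xs-318.7,ys-201.6)<12; print("handle px",list(zip(xs[k],ys[k])))
# axis: intersect plane of handle axis in both views
o1,a1=ray(t,*T(577,103));_,b1=ray(t,*T(560,124))
o2,a2=ray(s,*S(414,142));_,b2=ray(s,*S(411.5,250))
n1,n2=np.cross(a1,b1),np.cross(a2,b2); d=np.cross(n1,n2);d/=d[2]; print("axis",d)
for z in(.006,.116,.156,.206):
    print(z,np.linalg.solve(np.array([n1,n2,[0,0,1]]),[n1@o1,n2@o2,z]).round(4))
print("pot",plane(t,*T(563,123),.09).round(4),plane(s,*S(414.5,283),.09).round(4))
print("can",plane(t,*T(700,201),.1).round(4),plane(s,*S(431.5,398),.1).round(4))
for u,v in((115,47),(155,101),(229,151)): print("tin side",plane(s,*S(u,v),.087).round(4))
p=plane(t,*T(373,68),.012)-plane(t,*T(18,93),.012);print("board edge",p,plane(t,*T(198,143),.012))
for i,(x,y,z) in enumerate([(.52,-.22,.156),(.48,-.37,.2),(.545,.24,.05),(.56,-.23,.3)]): print(inverse_kinematics([x,y,z],[0,.7071068,.7071068,0]))
print(observe()["clock"])
```

```text
brush top (array([ 0.5635, -0.2261,  0.2   ]), np.float64(0.0032))
handle px [(np.int64(322), np.int64(193)), (np.int64(323), np.int64(193)), (np.int64(324), np.int64(193)), (np.int64(321), np.int64(194)), (np.int64(322), np.int64(194)), (np.int64(323), np.int64(194)), (np.int64(324), np.int64(194)), (np.int64(325), np.int64(194)), (np.int64(320), np.int64(195)), (np.int64(321), np.int64(195)), (np.int64(322), np.int64(195)), (np.int64(323), np.int64(195)), (np.int64(324), np.int64(195)), (np.int64(325), np.int64(195)), (np.int64(326), np.int64(195)), (np.int64(319), np.int64(196)), (np.int64(320), np.int64(196)), (np.int64(321), np.int64(196)), (np.int64(322), np.int64(196)), (np.int64(323), np.int64(196)), (np.int64(324), np.int64(196)), (np.int64(325), np.int64(196)), (np.int64(326), np.int64(196)), (np.int64(318), np.int64(197)), (np.int64(319), np.int64(197)), (np.int64(320), np.int64(197)), (np.int64(321), np.int64(197)), (np.int64(322), np.int64(197)), (np.int64(323), np.int64(197)), (np.int64(324), np.int64(197)), (np.int64(325), np.int64(197)), (np.int64(317), np.int64(198))
[... 417 characters left out ...]
 0.206 ]
pot [ 0.561  -0.2316  0.09  ] [ 0.5603 -0.2357  0.09  ]
can [ 0.4868 -0.3598  0.1   ] [ 0.4863 -0.3591  0.1   ]
tin side [0.5491 0.2457 0.087 ]
tin side [0.5313 0.1236 0.087 ]
tin side [0.5433 0.009  0.087 ]
board edge [ 0.03104894 -0.3620991   0.        ] [0.54544297 0.12781949 0.012     ]
[-5.17222172e-01  4.95172249e-01  1.79115009e+00 -4.44089210e-16
  8.55270310e-01 -5.17222172e-01]
[-7.65653486e-01  4.96416981e-01  1.64354135e+00 -4.44089210e-16
  1.00163432e+00 -7.65653486e-01]
[ 3.03924596e-01  6.80164825e-01  1.78754545e+00 -4.44089210e-16
  6.73882382e-01  3.03924596e-01]
[-4.98779715e-01  4.03707672e-01  1.51720628e+00 -4.44089210e-16
  1.22067870e+00 -4.98779715e-01]
0.3
```

The measurements agree: the axis heights fit, and pot and can match within 4 mm between views. The brush leans about 0.045 rad, mostly along y, so closing along y will straighten it.

Run:
```python
from workcell import *
from h import *
def st(m): o=observe(); print(m,round(o["clock"],2),o["ee_pos"].round(4),o["force"].round(2),o["gripper_width"].round(4),round(o["grasp_force"],1))
Q=[0,1,0,0]; x,y=.562,-.227
move_pose([x,y,.28],Q); st("above")
print(move_l([x,y,.154],f_stop=10)); st("at")
grab(25); st("grabbed")
for i in range(2):
    move_l([x,y,.21]); st("up"); 
    if i==0:
        c=camera("side"); cv2.imwrite("pics/up.png",cv2.resize(c["pixels"][130:290,180:360],None,fx=3.3,fy=3.3,interpolation=cv2.INTER_CUBIC))
    print(move_l([x,y,.154],f_stop=10)); pause(.1); st("down")
```

```text
Traceback (most recent call last):
AttributeError: 'float' object has no attribute 'round'
```

```bash
cat >> h.py <<'E'
from workcell import *
def st(m): o=observe(); print(m,round(o["clock"],2),o["ee_pos"].round(4),o["force"].round(2),round(o["gripper_width"],4),round(o["grasp_force"],1),flush=True)
E
python3 - <<'E'
from h import *
Q=[0,1,0,0]; x,y=.562,-.227
st("above")
print(move_l([x,y,.154],f_stop=10)); st("at")
grab(25); st("grabbed")
for i in range(2):
    move_l([x,y,.21]); st("up"); 
    if i==0:
        c=camera("side"); cv2.imwrite("pics/up.png",cv2.resize(c["pixels"][130:290,180:360],None,fx=3.3,fy=3.3,interpolation=cv2.INTER_CUBIC))
    print(move_l([x,y,.154],f_stop=10)); pause(.1); st("down")
E
```

```text
above 3.45 [ 0.5622 -0.2264  0.28  ] [-0.33 -0.34 -0.67] 0.0952 0.0
False
at 4.44 [ 0.5624 -0.2271  0.1548] [-0.03 -0.17  1.14] 0.0949 0.0
grabbed 5.63 [ 0.562  -0.227   0.1539] [ 1.36 -0.34 -0.33] 0.0179 25.0
up 6.16 [ 0.5617 -0.2268  0.2095] [ 0.23 -0.29 -1.53] 0.0176 25.0
True
down 6.72 [ 0.5609 -0.2264  0.1514] [-0.64  0.16 -0.68] 0.0175 25.0
up 7.26 [ 0.5617 -0.2268  0.2094] [-0.26 -0.02 -1.16] 0.0176 25.0
True
down 7.79 [ 0.5607 -0.2264  0.15  ] [0.31 0.28 1.67] 0.0175 25.0
```

View pics/up.png

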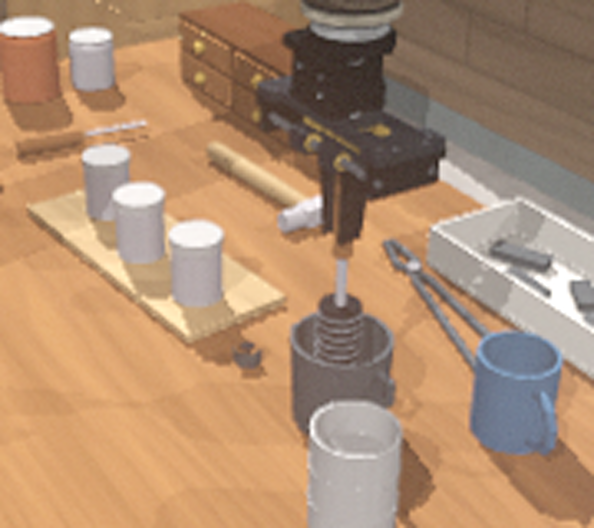

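Brush raised inside the pot and held straight (bristle head at about (340,330) in the crop). Both strokes are done, so it goes to the can next.

Run:
```python
from h import *
x,y=.561,-.2265; X,Y=.487,-.3595
move_l([x,y,.285]); move_l([X,Y,.285]); pause(.2); st("over can")
for n in("side","top"):
    c=camera(n); a=(slice(110,300),slice(200,380)) if n=="side" else (slice(150,290),slice(280,420))
    cv2.imwrite(f"pics/can_{n}.png",c["pixels"][a])
a,b=cv2.imread("pics/can_side.png"),cv2.imread("pics/can_top.png")
a=cv2.resize(a,None,fx=2.2,fy=2.2);b=cv2.resize(b,None,fx=2.2,fy=2.2);b=cv2.copyMakeBorder(b,0,a.shape[0]-b.shape[0],0,0,cv2.BORDER_CONSTANT)
cv2.imwrite("pics/can.png",np.hstack([a,b]))
```

```text
over can 10.21 [ 0.4874 -0.3589  0.2851] [-1.04 -0.23 -1.29] 0.0177 25.0
```

View pics/can.png

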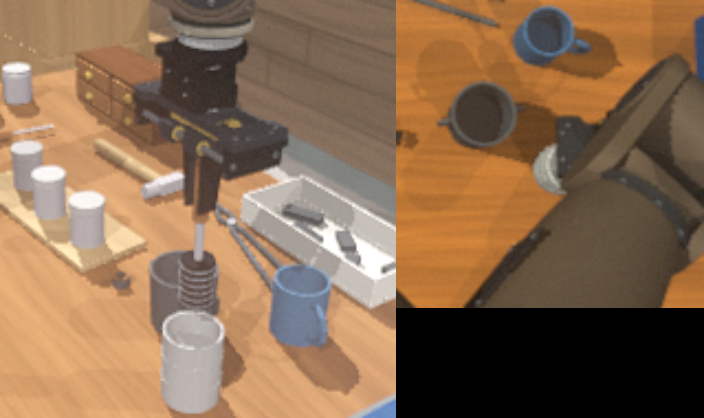

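The brush hangs vertically just above the can, with its head underside at about (197,310) in the left half (full image about (289,251)) and the can mouth at (193,330). The pot is empty. I'll compare with the projection and lower it.

Run:
```python
from h import *
X,Y=.487,-.3595
c=camera("side"); print("foot exp",proj(c,[[X,Y,.135],[X,Y,.2]]), "rim exp",proj(c,[[X,Y,.1]]))
print(move_l([X,Y,.175])); st("in")
print(move_l([X,Y,.146],vel=.04,f_stop=4)); pause(.2); st("down")
```

```text
foot exp [[288.25568295 248.61161314]
 [289.4150405  227.56604137]] rim exp [[287.66228082 259.38351624]]
False
in 11.24 [ 0.4873 -0.3598  0.1758] [ 0.46  0.2  -1.06] 0.0181 25.0
True
down 12.05 [ 0.4868 -0.3594  0.1495] [ 1.1  -0.93  1.49] 0.0176 25.0
```

Contact is at TCP z≈0.150, the same as on the pot floor. I'll release, back off, check the stance and measure the pot again.

Run:
```python
from h import *
X,Y=.487,-.3595
open_gripper(); pause(.2); st("open")
move_l([X,Y,.29],vel=.2)
q=[0,np.sqrt(.5),np.sqrt(.5),0]
move_pose([.545,.242,.2],q); st("tin1 above")
s,t=camera("side"),camera("top")
a=cv2.resize(s["pixels"][165:305,195:345],None,fx=2.6,fy=2.6);b=cv2.resize(t["pixels"][165:265,290:400],None,fx=3.6,fy=3.6)
b=b[:a.shape[0]];a=a[:b.shape[0]]
cv2.imwrite("pics/stand.png",np.hstack([a,b]))
```

```text
open 13.57 [ 0.4867 -0.3592  0.1497] [-1.15 -0.01  0.65] 0.0948 0.0
tin1 above 16.6 [0.5454 0.2413 0.2001] [-1.33  0.92 -0.31] 0.0951 0.0
```

View pics/stand.png

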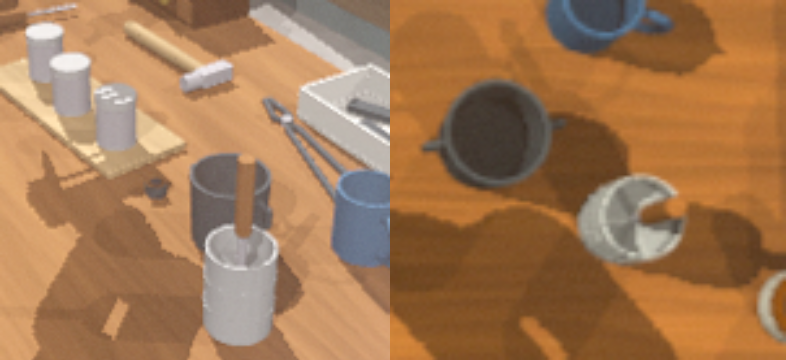

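The brush stands upright in the can: handle about (245,195) in the left half, head inside. The tins are undisturbed. Next I'll heft the left tin.

```bash
cat >> h.py <<'E'
q90=[0,np.sqrt(.5),np.sqrt(.5),0]
def avg(n=25):
    f=[]
    for _ in range(n): pause(.02); o=observe(); f.append(np.r_[o["force"][2],o["joint_torque"][1:3]])
    return np.mean(f,0).round(2),np.std(f,0).round(2)
def heft(x,y):
    move_l([x,y,.11],q90,vel=.2); pause(.3); b=avg(); print("empty",b)
    print(move_l([x,y,.045],vel=.1,f_stop=10)); st("at"); grab(40); st("grab")
    move_l([x,y,.11],vel=.1); pause(.4); st("lift"); a=avg(); print("held",a,"diff",a[0]-b[0],flush=True)
def place(x,y):
    move_l([x,y,.055],vel=.12); print(move_l([x,y,.0445],vel=.03,f_stop=5)); pause(.2); st("placed")
    open_gripper(); move_l([x,y,.11],vel=.15); st("clear")
E
python3 - <<'E'
from h import *
heft(.5454,.2405); place(.5454,.2405)
E
```

```text
empty (array([ 4.000e-02, -6.195e+01, -1.985e+01]), array([0.46, 0.03, 0.03]))
False
at 18.82 [0.5457 0.2406 0.0454] [-0.33 -0.21  0.32] 0.0954 0.0
grab 19.54 [0.5456 0.2405 0.0451] [ 1.53 -0.23  1.73] 0.0543 40.7
lift 20.74 [0.5453 0.2405 0.1097] [ 0.65  0.65 -2.06] 0.0552 40.7
held (array([ -2.77, -63.44, -20.52]), array([0.49, 0.02, 0.01])) diff [-2.81 -1.49 -0.67]
True
placed 22.35 [0.5456 0.2405 0.045 ] [-1.01 -0.08  6.12] 0.0548 40.2
clear 23.79 [0.5451 0.2404 0.1096] [ 1.01  0.51 -0.23] 0.0951 0.0
```

Left tin: about 2.8 N (0.29 kg). Middle and right tins next.

Run:
```python
from h import *
move_l([.5454,.2405,.14],vel=.2); move_l([.5341,.1249,.14],vel=.2)
heft(.5341,.1249); place(.5341,.1249)
move_l([.5341,.1249,.14],vel=.2); move_l([.5454,.0098,.14],vel=.2)
heft(.5454,.0098)
```

```text
empty (array([ -0.18, -56.88, -18.2 ]), array([0.47, 0.05, 0.02]))
False
at 26.64 [0.5343 0.1249 0.0453] [-0.62  0.1  -0.13] 0.0948 0.0
grab 27.36 [0.5342 0.1249 0.0451] [ 0.27 -0.18  0.65] 0.0559 40.0
lift 28.56 [0.534  0.1249 0.1098] [ 0.45  0.21 -5.79] 0.0561 40.0
held (array([ -5.28, -59.72, -19.45]), array([0.54, 0.02, 0.01])) diff [-5.1  -2.84 -1.25]
True
placed 30.17 [0.5344 0.125  0.045 ] [0.05 0.74 5.63] 0.0558 40.0
clear 31.59 [0.5338 0.1248 0.1096] [ 0.03  0.09 -0.83] 0.095 0.0
empty (array([  0.15, -56.56, -18.08]), array([0.38, 0.05, 0.02]))
False
at 34.43 [0.5456 0.0098 0.0453] [0.02 1.02 0.72] 0.095 0.0
grab 35.17 [0.5454 0.0098 0.045 ] [-0.19  0.21  1.05] 0.0547 41.0
lift 36.37 [0.5454 0.0098 0.1097] [-0.06  0.27 -1.6 ] 0.0542 41.1
held (array([ -2.07, -57.54, -18.5 ]), array([0.53, 0.02, 0.01])) diff [-2.22 -0.98 -0.42]
```

The middle tin is heaviest: 5.1 N against 2.8 and 2.2 N. I'll put the right tin back and carry the middle one over the pot.

Run:
```python
from h import *
place(.5454,.0098)
move_l([.5454,.0098,.15],vel=.2); move_l([.5341,.1249,.15],vel=.2)
print(move_l([.5341,.1249,.045],vel=.12,f_stop=10)); grab(40); st("grab")
move_l([.5341,.1249,.195],vel=.12); move_l([.561,-.2325,.195],vel=.15); pause(.6); st("over pot"); print(avg(15))
s,t=camera("side"),camera("top")
a=cv2.resize(s["pixels"][120:305,185:345],None,fx=2.4,fy=2.4);b=cv2.resize(t["pixels"][150:275,150:400],None,fx=1.6,fy=1.6)
b=cv2.copyMakeBorder(b,0,a.shape[0]-b.shape[0],0,0,cv2.BORDER_CONSTANT)
cv2.imwrite("pics/end.png",np.hstack([a,b]))
```

```text
True
placed 37.98 [0.5456 0.0098 0.045 ] [-0.75  0.74  4.32] 0.0542 40.1
clear 39.42 [0.5452 0.0098 0.1097] [-0.83  0.31 -0.89] 0.0953 0.0
False
grab 42.23 [0.5342 0.1249 0.0451] [0.3 0.  1.9] 0.0562 40.0
over pot 46.77 [ 0.561  -0.2325  0.195 ] [-0.72 -0.22 -5.64] 0.056 40.0
(array([ -5.51, -63.48, -25.71]), array([0.4, 0. , 0. ]))
```

View pics/end.png

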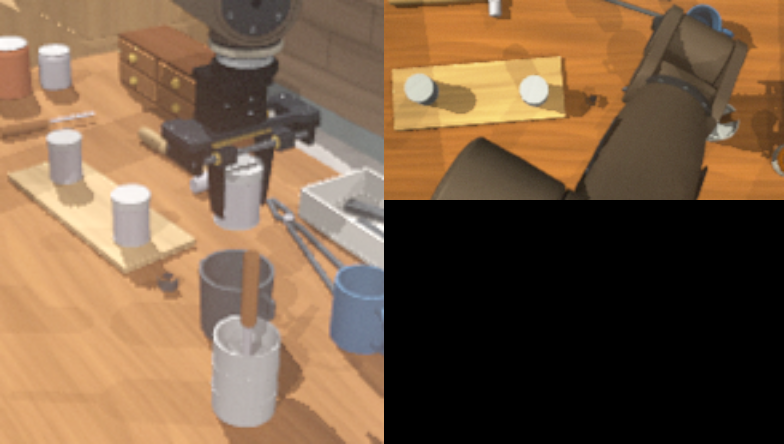

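The tin is held upright over the pot, at about (238,192) in the left half. The two lighter tins stand on the board at (65,157) and (131,215), and the brush is upright in the can at (250,290).

```bash
python3 -c "
from workcell import *
print(sign_off())"
```

```text
the job is handed in; nothing more can be done
None
```

I handed the job in at about 47 s of the 72 s allowed. The pot is scrubbed twice, the brush stands in the can, and the middle tin, the heaviest at about 5.1 N (0.52 kg), is held about 7 cm above the pot's rim. The other two tins are back on the board; `sign_off()` gave no verdict.

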